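# Sweep the loose nuts off the dismantling deck into the parts trough

## Task

Clear the four loose hex nuts off the blue dismantling tray: with the fingertips, sweep each of them across the black rubber deck and over its open edge, so that all four lie in the tray's sunken parts trough. Only push the nuts along lightly, never pinch, press hard on or lift them, and leave the bearing, the brass bush and the bolt on the deck, and everything on the bench, standing where they are.

Things in the scene. Friction and masses are not known exactly. Their poses are not given: they have to be found in the camera images.
- tray: Fixed dismantling tray of blue sheet steel, 315 x 388 mm: a raised deck faced with black rubber and, along its near long side, a sunken trough. Origin: middle of the tray at bench level; x points across it away from the trough, y along its length, z up. Outer walls are 4 mm thick: back wall (inner face x = 159 mm) and side walls (inner faces y = +-190 mm) rise 12 mm above the deck.
- deck_edge (a point): Middle of the deck's open edge (a bright steel nosing, no lip) above the trough, at tray x = -60, y = 0, z = 45 mm. Axes as the tray's. The flat deck top lies at this height, reaches from here 219 mm along +x to the back wall and 190 mm to either side along y.
- trough (a point): Centre of the trough's bare aluminium floor, tray x = -105, y = 0, z = 6 mm, 39 mm below the deck. Axes as the tray's. Inside, the trough is 90 mm wide (x = -150 to -60 mm) and 380 mm long (y); its near wall rises to 11 mm above the deck.
- nut1: Loose plain steel hex nut (M16), 24 mm across flats, 28 mm across corners, 14 mm high, about 35 g, lying flat on the deck. Origin at its centre, 7 mm above the deck; z along the hole. The four nuts are alike.
- nut2: Loose plain steel hex nut (M16), 24 mm across flats, 28 mm across corners, 14 mm high, about 35 g, lying flat on the deck. Origin at its centre, 7 mm above the deck; z along the hole. The four nuts are alike.
- nut3: Loose plain steel hex nut (M16), 24 mm across flats, 28 mm across corners, 14 mm high, about 35 g, lying flat on the deck. Origin at its centre, 7 mm above the deck; z along the hole. The four nuts are alike.
- nut4: Loose plain steel hex nut (M16), 24 mm across flats, 28 mm across corners, 14 mm high, about 35 g, lying flat on the deck. Origin at its centre, 7 mm above the deck; z along the hole. The four nuts are alike.
- bearing: Loose ball bearing lying flat on the deck, 50 mm diameter, 15 mm high, bright rings with a red seal. Origin: centre of its underside. To be left alone.
- bush: Loose brass flanged bush standing on the deck, flange 42 mm diameter and 6 mm high, above it 30 mm diameter, 36 mm high in all. Origin: centre of its underside. To be left alone.
- bolt: Loose hex bolt standing on its head on the deck, head 24 mm across flats (28 mm across corners) and 10 mm high, 16 mm shank, 44 mm high in all. Origin: centre of its underside. To be left alone.
- oilcan: Loose red oil can on the bench to the left of the tray, 72 mm diameter, 90 mm high, thin brass spout reaching 85 mm out along its x and up to 138 mm. Origin: centre of its underside. To be left alone.
- meter: Loose grey hand-held multimeter lying on the bench to the left of the tray, 165 (its x) x 80 x 42 mm. Origin: centre of its underside. To be left alone.
- wrench: Loose spanner lying on the bench to the right of the tray, 200 mm long along its x. Origin: on its underside. To be left alone.
- grease: Loose yellow grease jar with black lid on the bench to the right of the tray, 68 mm diameter, 85 mm high. Origin: centre of its underside. To be left alone.

How it is judged:
By the outcome, as a careful person would: the job done as asked, in the order asked, and still so for the second after the job is handed in, with the robot touching nothing.
It also fails if it takes over 56 s, if anything falls off the work surface, if the arm or the gripper's body presses on something with over 40 N, if the wrist force passes 120 N, or if a joint passes its speed limit or range.

## Robot

A 6-joint arm with a two-finger parallel gripper is mounted at the origin on the work surface. World frame = base frame: x ahead of the robot, y to its left, z up, the work surface at z = 0. Lengths are in m, angles in degrees, forces in N, time in s.
With the tool pointing down it reaches from about 0.25 to 0.8 m from the base axis. Payload 3.9 kg.
Tool frame: the origin (TCP) lies at the very end of the fingers, on their centre line; the grasp point (between the pads) lies 19 mm behind it (hold_point_z is the distance from the TCP to the grasp point, in m); x points along the fingers, y is the direction in which the jaws open and shut, and the axes are right-handed (so a half turn about x gives the same grasp; the last joint's range is limited). The gripper opens to 85 mm and grips with 20 to 120 N. Pads are 22 mm wide; open, the fingers measure 114 mm over their backs; the gripper's body (76 mm by 85 mm) begins 54 mm behind the grasp point. The pads swing forward as they close: fully open they stand 13 mm farther back than shut.
Start: joints at [-72.708, 14.897, -7.913, 67.191, 0, 90], TCP at [0.156, -0.501, 0.231] pointing down, gripper open.
Joint ranges: [-159.42, 159.42], [-47.68, 98.78], [-73.54, 78.23], [-108.79, 121.32], [-90, 84.71], [-180, 180]. Speed limits (degrees/s): [147.25, 147.25, 180, 180, 180, 180].

## Interface

Orientations are given as a 3x3 rotation matrix whose columns are the frame's x, y, z axes.
In Python, from plant import read_state, camera, camera_params, hand_in, hold_point_z gives the robot as it stands.
- The arm moves only by the tool step_arm, never from a script. Its argument "commands" is a list that holds one entry, the list of rows, each a list of 6 numbers: the shift along the tool's x, y, z in mm, then the turn, a rotation vector about the tool's x, y, z in rad. A call has exactly 10 rows; each row is the pose to reach, as a shift and turn from the pose measured when the call began, along the tool's axes at that moment; what a row does not reach only later rows make up. A row lasts 1/10 s, in which the tool goes at most 50 mm and 8.59 degrees, less where a joint would pass 70% of its speed; a pose out of reach is approached as far as the arm can. A call with a gripper value outside its range is refused whole. "grip" is the opening, from -1 (shut) to 1 (fully open), set as the call begins (left out, the last holds). The fingers move at their own pace and stop on an object; "grip_force" is the grip in N (left out, the last holds). Time passes only in rows, so rows that repeat a pose let the fingers close, or fill a call up. It gives the time, the measured TCP pose, the force and the opening at its end, in the units of the state.
- read_state(): the state, without advancing time (a new reading comes with each control period).
- camera(name): name is "scene" or "side" or "wrist"; returns (picture, depth): 400x640x3 uint8, red, green, blue; 400x640 float32, m along the optical axis (not along the pixel's ray), 0 where there is no reading.
- camera_params(name): a dict with "intrinsics" (3x3 intrinsics, pixels), "R" (3x3) and "t" (3): a world point X has camera coordinates R X + t. Camera axes: x right, y down, z forward; pixel columns grow to the right and rows downward; lengths in m; the calibration is good to about 2 mm. The wrist camera is an equidistant fisheye: a pixel r from the principal point sees the ray r / f radians off the axis. A picture is of the moment at which its call begins: read the wrist's pose just before it. camera_params takes no time and is no camera call; for the wrist camera it gives the pose at the moment of the call.
- hand_in(): hands the job in, once; it reports no verdict.
The state is a dict: "time_s": time; "q": joint angles; "qd": joint speeds; "tau": joint torques, N m; "eef_pos": TCP position; "eef_rot": TCP orientation; "ft_force": force on the tool from outside, world axes, zero at the start; "wrist_torque": the same for the moment, N m; "opening": finger opening in m.
Only numpy, scipy, OpenCV 4.12 (cv2) and the standard library are available. Lean on these libraries where they do the work, as an engineer would, in place of code of your own. Each camera call takes 0.05 s, during which the arm holds its last target.

## Working session

There is one attempt and no reset: what is moved stays moved. The work goes in short steps, Python scripts to look and compute and a tool call to move; the robot and the scene stay as the last step left them, time stands still between calls to the robot, and variables do not carry over. Pictures are saved under pics/ and viewed, and the job is handed in when it is done.

Besides the shell and the picture viewer there is one more tool, called after ">>>" by a JSON object that holds its "api" and its "payload", one argument or row to a line. step_arm: Moves the arm, as the interface text tells. Its arguments: {"type":"object","properties":{"commands":{"type":"array","items":{"type":"array","items":{"type":"array","items":{"type":"number"}}}},"grip":{"type":"number"},"grip_force":{"type":"number"}},"required":["commands"]}

```bash
ls; mkdir -p pics
python3 - <<'E'
from plant import *
import cv2,numpy as np
s=read_state();print(s)
for n in ("scene","side"):
    p,d=camera(n);cv2.imwrite(f"pics/{n}0.png",p[:,:,::-1]);np.save(f"pics/{n}0d.npy",d);np.save(f"pics/{n}0p.npy",p)
    print(n,camera_params(n))
print(hold_point_z)
E
```

```text
pics
{'time_s': 0.0, 'q': array([-7.27076821e+01,  1.49349128e+01, -7.98769955e+00,  6.71910483e+01,
       -2.10150442e-04,  8.99999513e+01]), 'qd': array([ 0.04400789,  0.02288828, -0.08467469, -0.03936053, -0.07193322,
        0.06472617]), 'tau': array([-1.14061910e-03, -4.05673635e+01,  2.53924066e+01,  1.87858060e-02,
        6.70906888e-05,  2.05212231e-06]), 'eef_pos': array([ 0.15584374, -0.500597  ,  0.23045961]), 'eef_rot': array([[-5.93165870e-04,  2.97247085e-01, -9.54800408e-01],
       [ 1.89299679e-03, -9.54798531e-01, -2.97247677e-01],
       [-9.99998032e-01, -1.98375128e-03,  3.66612397e-06]]), 'ft_force': array([-0.60060349, -0.54117882,  0.1933728 ]), 'wrist_torque': array([ 0.00264608,  0.0425709 , -0.0196779 ]), 'opening': 0.08567093907265291}
scene {'intrinsics': array([[485.68014351,   0.        , 324.1429741 ],
       [  0.        , 485.68014351, 193.87470325],
       [  0.        ,   0.        ,   1.        ]]), 'R': array([[ 0.10790959,  0.99397807,  0.01905575],
       [ 0.59388606, -0.04907882, -0.80305082],
       [-0.79727967,  0.09797383, -0.5956058 ]]), 't': array([-0.0936656 , -0.25767943,  1.78292294])}
side {'intrinsics': array([[513.96565811,   0.        , 317.82502502],
       [  0.        , 513.96565811, 197.13961411],
       [  0.        ,   0.        ,   1.        ]]), 'R': array([[-0.90438121, -0.42647159, -0.01471756],
       [-0.24430096,  0.54572963, -0.80155862],
       [ 0.34987379, -0.72131904, -0.59773504]]), 't': array([0.50995816, 0.16550388, 1.19942112])}
0.0187
```

View pics/scene0.png

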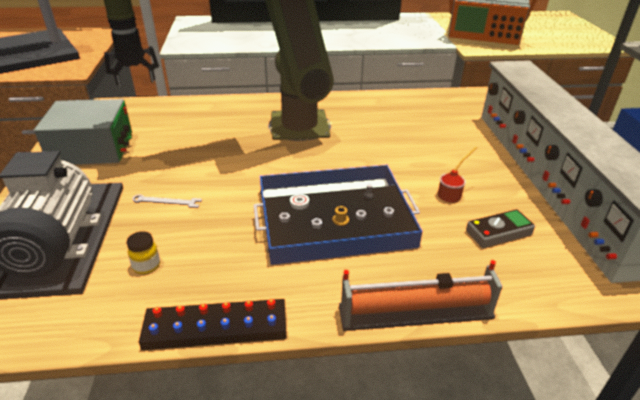

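View pics/side0.png

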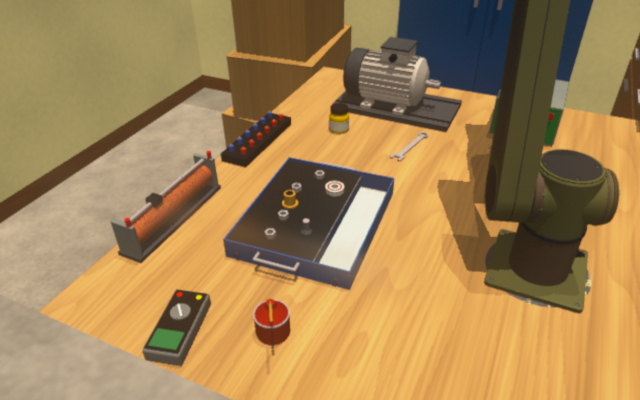

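Run:
```python
import cv2,numpy as np
p=np.load("pics/scene0p.npy")[155:270,245:435]
cv2.imwrite("pics/sc_crop.png",cv2.resize(p[:,:,::-1],None,fx=4.2,fy=4.2,interpolation=cv2.INTER_CUBIC))
p=np.load("pics/side0p.npy")[150:290,220:400]
cv2.imwrite("pics/si_crop.png",cv2.resize(p[:,:,::-1],None,fx=4.2,fy=4.2,interpolation=cv2.INTER_CUBIC))
```

```text
(no output)
```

View pics/sc_crop.png

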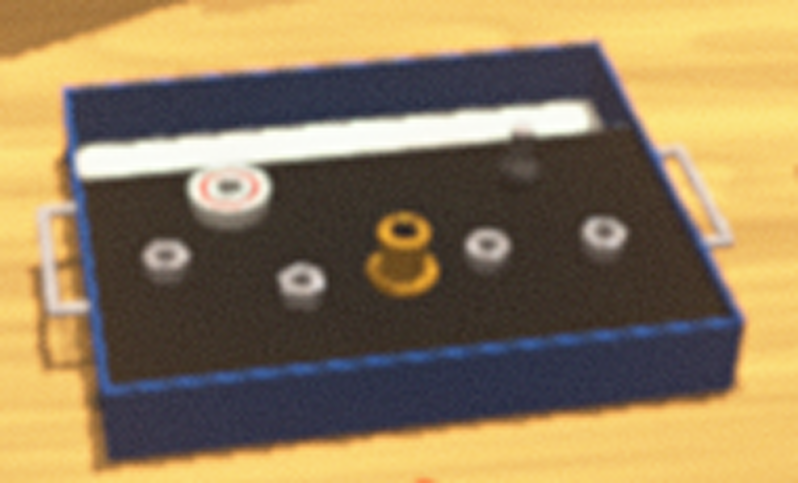

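View pics/si_crop.png

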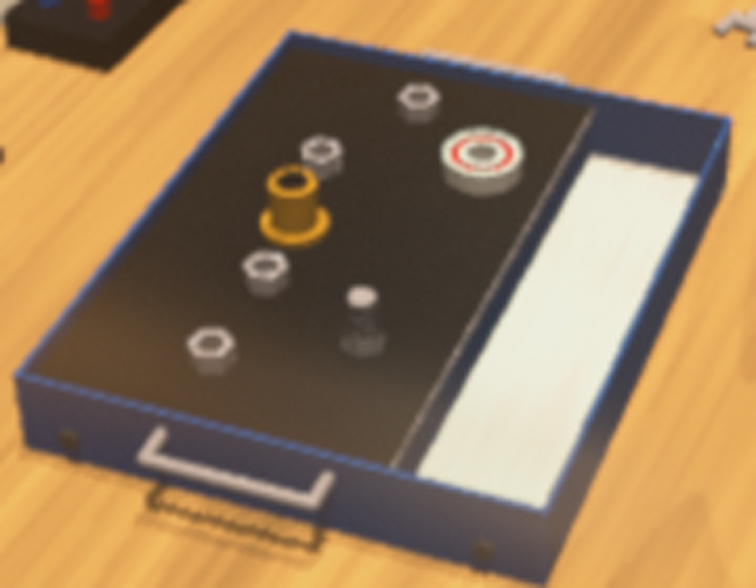

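```bash
cat > h.py <<'E'
import numpy as np
from plant import *
def ray(n,u,v,z):
    c=camera_params(n);K=c["intrinsics"];R=c["R"];t=c["t"]
    d=R.T@np.linalg.solve(K,[u,v,1]);o=-R.T@t
    return o+d*(z-o[2])/d[2]
off={"scene":(245,155),"side":(220,150)}
def crop(n,x,y,z): return ray(n,(x+.5)/4.2-.5+off[n][0],(y+.5)/4.2-.5+off[n][1],z)
E
python3 - <<'E'
from h import *
pts={"scene":dict(nR=((68,88),.056),nL=((598,43),.056),fL=((742,318),.057),fR=((105,390),.057),A=((166,254),.059),B=((302,279),.059),C=((488,244),.059),D=((605,232),.059),bear=((229,187),.06),bush=((404,230),.081),bolt=((523,128),.089)),
"side":dict(fR=((288,33),.057),fL=((18,374),.057),nL=((547,512),.056),nR=((729,118),.056),A=((419,97),.059),B=((322,150),.059),C=((266,266),.059),D=((211,343),.059),bear=((482,152),.06),bush=((293,181),.081),bolt=((362,296),.089))}
P={n:{k:crop(n,*a,z)[:2]*1000 for k,(a,z) in d.items()} for n,d in pts.items()}
M={k:(P["scene"][k]+P["side"][k])/2 for k in P["scene"]}
for k in M: print(k,P["scene"][k].round(1),P["side"][k].round(1))
c=sum(M[k] for k in("nR","nL","fL","fR"))/4
xv=(M["fR"]+M["fL"]-M["nR"]-M["nL"])/2; yv=(M["nL"]+M["fL"]-M["nR"]-M["fR"])/2
a=np.arctan2(xv[1],xv[0]);b=np.arctan2(-yv[0],yv[1])
print(c,np.linalg.norm(xv),np.linalg.norm(yv),np.degrees([a,b]))
a=(a*.45+b*.55);R=np.array([[np.cos(a),-np.sin(a)],[np.sin(a),np.cos(a)]])
off2=(159+4-(150+4))/2
# outer x extents: -154..163 -> centre ~ +4.5 ; 
for o in (0,4.5):
    t=c-R@[o,0]
    print(o,t,{k:(R.T@(M[k]-t)).round(1) for k in M})
E
```

```text
nR [ 408.9 -136.2] [ 400.5 -139.1]
nL [381.9 243. ] [371.4 242.5]
fL [687.9 265.3] [682.7 265.6]
fR [ 717.9 -116.4] [ 711.4 -112.6]
A [600.2 -76.6] [593.5 -75.1]
B [631.4   4.9] [624.5   4.9]
C [607.2 124.1] [600.5 124.6]
D [601.5 199.9] [595.6 199.6]
bear [536.3 -33.3] [529.8 -33.5]
bush [616.3  68.9] [610.8  68.4]
bolt [527.  158.8] [518.8 159. ]
[545.31883695  63.99935834] 310.1531149209798 381.2429758156597 [4.24415288 4.3149274 ]
0 [545.31883695  63.99935834] {'nR': array([-155.3, -190.6]), 'nL': array([-154.9,  190.8]), 'fL': array([154.6, 190.4]), 'fR': array([ 155.5, -190.6]), 'A': array([  40.9, -143.3]), 'B': array([ 78. , -65.1]), 'C': array([62.9, 55.8]), 'D': array([ 63.2, 131.4]), 'bear': array([-19.5, -96.2]), 'bush': array([68.4, -0.5]), 'bolt': array([-15.3,  96.3])}
4.5 [540.8314044   63.66327933] {'nR': array([-150.8, -190.6]), 'nL': array([-150.4,  190.8]), 'fL': array([159.1, 190.4]), 'fR': array([ 160. , -190.6]), 'A': array([  45.4, -143.3]), 'B': array([ 82.5, -65.1]), 'C': array([67.4, 55.8]), 'D': array([ 67.7, 131.4]), 'bear': array([-15. , -96.2]), 'bush': array([72.9, -0.5]), 'bolt': array([-10.8,  96.3])}
```

The scene crop shows nuts A to D at (166,254), (302,279), (488,244) and (605,232). The bearing is at (229,187), the bush at (404,230) and the bolt at (523,128). The side view agrees to about 6 mm. Next I move over the tray for a wrist view.

>>> {"api": "step_arm", "payload": {
  "commands": [
    [[-4,-10,-13,-0.07,0,0],[-10,-30,-38,-0.2,0,0],[-18,-50,-64,-0.34,0,0],[-26,-70,-90,-0.48,0,0],[-34,-92,-118,-0.62,0,0],[-42,-114,-146,-0.76,0,0],[-50,-137,-174,-0.9,0,0],[-58,-160,-203,-1.04,0,0],[-64,-182,-231,-1.18,0,0],[-70,-204,-259,-1.32,0,0]]
  ],
  "grip": -0.6
}}

```text
time_s: 1.1
eef_pos: [0.3429, -0.2276, 0.301]
eef_rot: [[-0.001, 0.998, 0.057], [0.002, 0.057, -0.998], [-1.0, -0.001, -0.002]]
ft_force: [1.8, -1.0, -0.7]
opening: 0.0171
```

Run:
```python
from h import *
s=read_state();print(s["time_s"],s["q"].round(1),s["eef_pos"].round(4),s["opening"],s["eef_rot"].round(3))
```

```text
1.1 [-33.6   2.4 -12.8  74.9   0.1  53.1] [ 0.3429 -0.2276  0.301 ] 0.01714420007495695 [[-0.001  0.998  0.057]
 [ 0.002  0.057 -0.998]
 [-1.    -0.001 -0.002]]
```

>>> {"api": "step_arm", "payload": {
  "commands": [
    [[0,10,-20,-0.148,0,0],[0,23,-48,-0.296,0,0],[0,37,-77,-0.444,0,0],[0,51,-106,-0.592,0,0],[0,65,-135,-0.74,0,0],[0,79,-164,-0.888,0,0],[0,93,-194,-1.036,0,0],[0,108,-224,-1.184,0,0],[0,122,-254,-1.332,0,0],[0,136,-283,-1.48,0,0]]
  ]
}}

```text
time_s: 2.1
eef_pos: [0.4627, 0.064, 0.301]
eef_rot: [[-0.002, 0.028, 1.0], [0.002, 1.0, -0.028], [-1.0, 0.002, -0.002]]
ft_force: [-1.3, -0.5, 0.3]
opening: 0.017
```

Run:
```python
from h import *
import cv2
s=read_state();print(s["time_s"],s["q"].round(1),s["eef_pos"].round(4),s["opening"],s["eef_rot"].round(3))
c=camera_params("wrist");p,d=camera("wrist");cv2.imwrite("pics/w1.png",p[:,:,::-1]);np.save("pics/w1p.npy",p);np.savez("pics/w1c.npz",**c);np.save("pics/w1d.npy",d);print(c, -c["R"].T@c["t"])
```

```text
2.1 [ 7.8  8.  -6.4 75.6  0.1  9.4] [0.4627 0.064  0.301 ] 0.01696720651539668 [[-0.002  0.028  1.   ]
 [ 0.002  1.    -0.028]
 [-1.     0.002 -0.002]]
{'intrinsics': array([[309.70691629,   0.        , 316.93496314],
       [  0.        , 309.70691629, 204.06594441],
       [  0.        ,   0.        ,   1.        ]]), 'R': array([[ 0.02888432,  0.99958054,  0.00210802],
       [ 0.94914401, -0.02808821,  0.31358683],
       [ 0.3135145 , -0.00705693, -0.94955719]]), 't': array([-0.07906805, -0.50124927,  0.30210194])} [0.38332823 0.0670876  0.44421492]
```

View pics/w1.png

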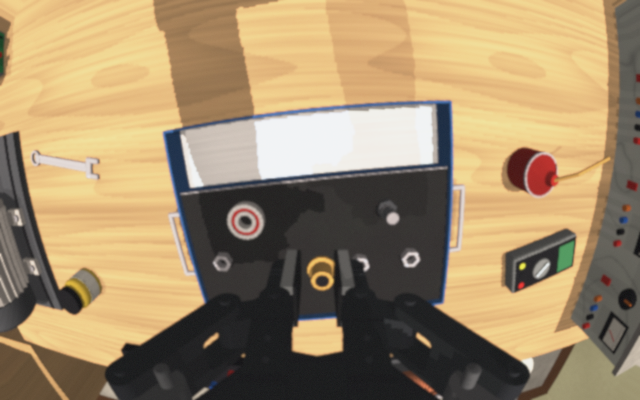

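```bash
cat >> h.py <<'E'
def wray(c,u,v,z=None,depth=None):
    K=c["intrinsics"];x=(u-K[0,2])/K[0,0];y=(v-K[1,2])/K[1,1];r=np.hypot(x,y)+1e-9
    d=np.array([np.sin(r)*x/r,np.sin(r)*y/r,np.cos(r)]);
    o=-c["R"].T@c["t"]
    if depth is not None: return c["R"].T@(d*depth/d[2])+o
    d=c["R"].T@d
    return o+d*(z-o[2])/d[2]
a=np.radians(4.3);TR=np.array([[np.cos(a),-np.sin(a)],[np.sin(a),np.cos(a)]]);TO=np.array([540.8,63.7])
def tray(X): return TR.T@(np.asarray(X)[:2]*1000-TO)
def world(x,y): return TR@[x,y]+TO
E
python3 - <<'E'
from h import *
import cv2
c=dict(np.load("pics/w1c.npz"));d=np.load("pics/w1d.npy");p=np.load("pics/w1p.npy")
for n,u,v,z in [("A",222,263,.059),("D",411,259,.059),("C",362,264,.059),("bear",245,220,.06),("bolt",392,218,.089),("bush",321,279,.081),("edgeR",184,195,.045),("edgeL",446,169,.045),("troughL",434,164,.006),("nR",166,132,.056),("nL",449,103,.056)]:
    X=wray(c,u,v,z);print(n,(X*1000).round(1),tray(X).round(1), (wray(c,u,v,depth=d[v,u])*1000).round(1))
# gripper geometry: points in tool frame
pos=np.array([.4627,.064,.301]);R=np.array([[-0.002,0.028,1],[.002,1,-.028],[-1,.002,-.002]])
for v in range(250,395,12):
    for side in (range(100,330,6),):
        row=[]
        for u in range(100,540,20):
            if d[v,u]>0:
                X=R.T@(wray(c,u,v,depth=d[v,u])-pos)*1000
                if X[0]<20: row.append((u,)+tuple(X.round().astype(int)))
        if v%24==10: print(v,[tuple(int(i) for i in r) for r in row])
cv2.imwrite("pics/w1c.png",cv2.resize(p[90:310,150:470,::-1],None,fx=2.5,fy=2.5,interpolation=cv2.INTER_CUBIC))
E
```

```text
A [597.3 -77.4  59. ] [  45.8 -145. ] [604.5 -82.3  46.1]
D [598.8 198.8  59. ] [ 68.  130.3] [604.8 202.4  48.4]
C [602.6 126.   59. ] [66.3 57.5] [457.8  87.1 313.5]
bear [530.  -33.8  60. ] [-18.1 -96.4] [535.4 -37.5  45.8]
bolt [521.8 157.9  89. ] [-11.9  95.4] [521.8 158.   88.8]
bush [611.6  66.8  81. ] [70.9 -2.2] [611.3  66.8  81.5]
edgeR [ 495.8 -125.7   45. ] [ -59.  -185.5] [ 496.  -125.9   44.6]
edgeL [469.  245.5  45. ] [-58.  186.7] [468.6 244.8  46.6]
troughL [469.6 242.1   6. ] [-57.6 183.3] [467.5 237.8  16.8]
nR [ 403.2 -136.3   56. ] [-152.2 -189.1] [ 403.1 -135.9   56.7]
nL [377.4 241.   56. ] [-149.6  189. ] [377.4 241.1  55.8]
250 [(340, -4, 13, -9)]
274 [(280, -21, -16, -5), (300, -12, -7, 0), (340, -27, 11, -9), (360, -21, 21, -5)]
298 [(220, -50, -36, -11), (240, -49, -28, -11), (260, -49, -20, -11), (280, -49, -13, -11), (300, -16, -7, 12), (340, -37, 11, -3), (360, -48, 17, -11), (400, -49, 33, -11), (420, -50, 40, -11)]
322 [(180, -66, -47, -11), (200, -65, -39, -11), (220, -62, -33, -9), (240, -56, -27, -5), (260, -68, -17, -16), (280, -67, -11, -15), (34
[... 539 characters left out ...]
5, -39, 3), (220, -67, -35, 11), (240, -83, -21, -9), (260, -88, -14, -16), (280, -88, -8, -16), (300, -83, -4, -10), (320, -82, 2, -10), (340, -82, 8, -9), (360, -88, 12, -16), (380, -88, 18, -16), (420, -68, 39, 10), (440, -76, 43, 2), (460, -83, 46, -4), (480, -89, 49, -10), (500, -90, 56, -10), (520, -94, 60, -13)]
394 [(120, -98, -57, -6), (140, -95, -52, -4), (160, -92, -46, -3), (180, -91, -40, -3), (220, -93, -25, -10), (240, -98, -17, -18), (260, -98, -12, -18), (280, -97, -8, -18), (300, -92, -3, -10), (320, -91, 2, -9), (340, -92, 7, -10), (360, -98, 11, -18), (380, -98, 16, -17), (400, -93, 23, -10), (420, -94, 29, -10), (440, -79, 45, 12), (460, -92, 43, -4), (480, -92, 51, -2)]
```

View pics/w1c.png

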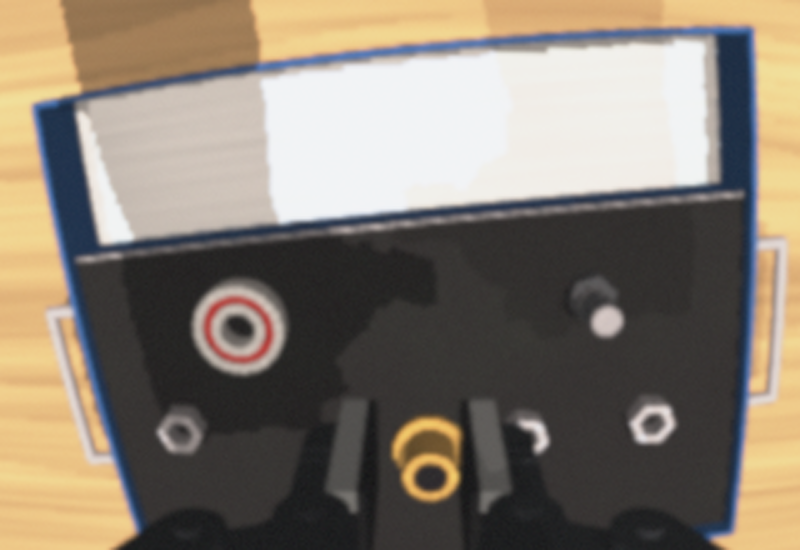

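```bash
cat >> h.py <<'E'
N=dict(A=((45.5,-144),(-65,-160)),B=((82,-65),(-70,-25)),C=((67,57),(-70,30)),D=((68,131),(-70,161)))
def plan(k,back=40,xend=-56):
    n,e=map(np.array,N[k]);u=(e-n)/np.linalg.norm(e-n)
    s=n-back*u; f=s+u*(xend-s[0])/u[0]
    ang=np.degrees(np.arctan2(-u[1],-u[0]))+4.3
    return s,f,ang
def rel(xy_tray,z,ang=None):
    st=read_state();R=st["eef_rot"];w=np.r_[world(*xy_tray),z*1000]
    d=R.T@(w-st["eef_pos"]*1000)
    r=0
    rv=np.zeros(3)
    if ang is not None:
        from scipy.spatial.transform import Rotation as Ro
        c,s=np.cos(np.radians(ang)),np.sin(np.radians(ang))
        Rd=np.array([[0,-s,c],[0,c,s],[-1,0,0]])
        rv=Ro.from_matrix(R.T@Rd).as_rotvec()
    print("shift",d.round(1),"turn",rv.round(3),"dist",np.linalg.norm(d).round(1))
E
python3 - <<'E'
from h import *
for k in N: print(k,[np.round(i,1) for i in plan(k)])
s,f,a=plan("D");rel(s,.12,a)
E
```

```text
A [array([  85.1, -138.3]), array([ -56. , -158.7]), np.float64(12.5)]
B [array([120.7, -75.2]), array([-56. , -28.7]), np.float64(-10.4)]
C [array([106.2,  64.7]), array([-56. ,  32.8]), np.float64(15.4)]
D [array([107.1, 122.5]), array([-56., 158.]), np.float64(-8.0)]
shift [181.5 128.5 170.8] turn [ 0.119 -0.    -0.006] dist 280.4
```

>>> {"api": "step_arm", "payload": {
  "commands": [
    [[8,8,10,0.012,0,-0.001],[26,20,28,0.024,0,-0.001],[46,34,47,0.036,0,-0.002],[67,48,66,0.048,0,-0.003],[88,63,85,0.06,0,-0.003],[109,78,104,0.072,0,-0.004],[130,93,124,0.084,0,-0.005],[150,108,144,0.1,0,-0.006],[169,121,161,0.112,0,-0.006],[181.5,128.5,170.8,0.119,0,-0.006]]
  ],
  "grip": -0.75
}}

```text
time_s: 3.15
eef_pos: [0.6388, 0.194, 0.1169]
eef_rot: [[-0.003, 0.141, 0.99], [-0.001, 0.99, -0.141], [-1.0, -0.001, -0.003]]
ft_force: [-0.3, -0.5, 0.0]
opening: 0.0107
```

Run:
```python
from h import *
s,f,a=plan("D");st=read_state();print(st["q"].round(1),tray(st["eef_pos"]).round(1),st["eef_pos"],st["opening"]);rel(s,.05,a);rel(f,.05,a)
```

```text
[16.9 32.4  2.6 60.4 -0.  25. ] [107.5 122.6] [0.63875582 0.19403927 0.116937  ] 0.010686188640414932
shift [66.9 -0.1 -0.2] turn [-0.002 -0.003  0.001] dist 66.9
shift [  67.4   -0.5 -167. ] turn [-0.002 -0.003  0.001] dist 180.1
```

>>> {"api": "step_arm", "payload": {
  "commands": [
    [[8,0,0,0,-0.003,0],[18,0,0,0,-0.003,0],[28,0,0,0,-0.003,0],[38,0,0,0,-0.003,0],[46,0,0,0,-0.003,0],[53,0,0,0,-0.003,0],[58,0,0,0,-0.003,0],[61,0,0,0,-0.003,0],[63,0,0,0,-0.003,0],[64,0,0,0,-0.003,0]]
  ]
}}

```text
time_s: 4.15
eef_pos: [0.6387, 0.1941, 0.053]
eef_rot: [[0.0, 0.141, 0.99], [-0.001, 0.99, -0.141], [-1.0, -0.001, 0.001]]
ft_force: [-0.5, 0.3, 0.1]
opening: 0.0108
```

Run:
```python
from h import *
import cv2
c=camera_params("wrist");p,d=camera("wrist");np.savez("pics/w2c.npz",**c)
cv2.imwrite("pics/w2.png",p[:,:,::-1])
p,d=camera("side");cv2.imwrite("pics/si2.png",cv2.resize(p[140:300,210:400,::-1],None,fx=4,fy=3.75,interpolation=cv2.INTER_CUBIC))
s,f,a=plan("D");st=read_state();print(tray(st["eef_pos"]).round(1),st["eef_pos"],st["ft_force"]);rel(f,.05,a)
```

```text
[107.4 122.6] [0.63868023 0.19403694 0.05299367] [-0.70036948 -0.11705569  0.04970366]
shift [   2.9   -0.6 -167.2] turn [-0.002  0.     0.001] dist 167.2
```

View pics/w2.png

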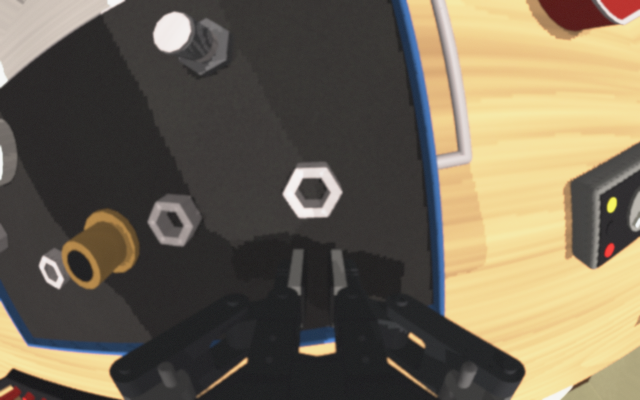

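View pics/si2.png

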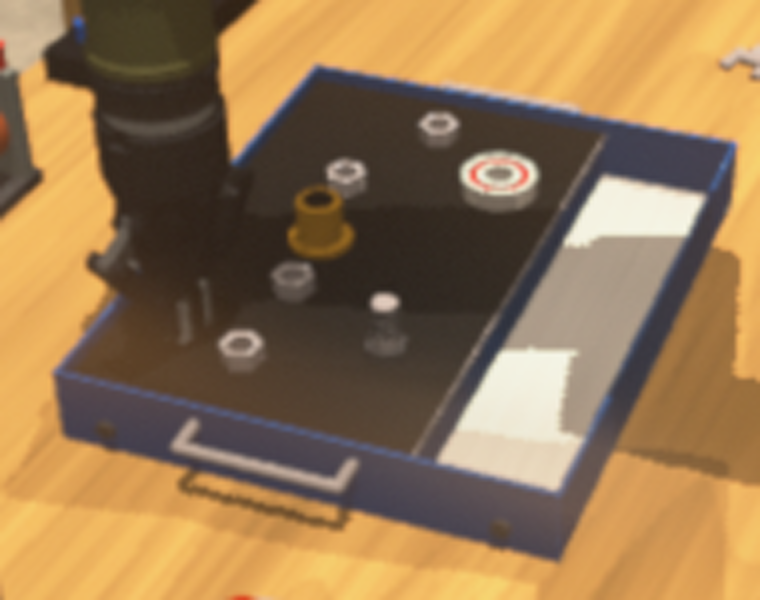

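Nut D at (312,190) sits right in front of the fingertips at (317,270), and the tips clear the deck. I'll push it now.

>>> {"api": "step_arm", "payload": {
  "commands": [
    [[1,0,-5,0,0,0],[2,0,-13,0,0,0],[2,0,-22,0,0,0],[2,0,-31,0,0,0],[2,0,-40,0,0,0],[2,0,-49,0,0,0],[2,0,-58,0,0,0],[2,0,-67,0,0,0],[2,0,-76,0,0,0],[2,0,-84,0,0,0]]
  ]
}}

```text
time_s: 5.25
eef_pos: [0.5547, 0.206, 0.051]
eef_rot: [[0.0, 0.141, 0.99], [-0.001, 0.99, -0.141], [-1.0, -0.001, 0.0]]
ft_force: [-0.3, 0.6, 0.2]
opening: 0.0108
```

Run:
```python
from h import *
import cv2
p,d=camera("wrist")
cv2.imwrite("pics/w3.png",p[:,:,::-1])
s,f,a=plan("D");st=read_state();print(tray(st["eef_pos"]).round(1),st["eef_pos"],st["ft_force"]);rel(f,.05,a)
```

```text
[ 22.9 141. ] [0.55311091 0.20600326 0.05088271] [-1.77099528 -0.33477626 -0.82576075]
shift [  1.   -0.3 -80.7] turn [-0.002 -0.001  0.002] dist 80.8
```

View pics/w3.png

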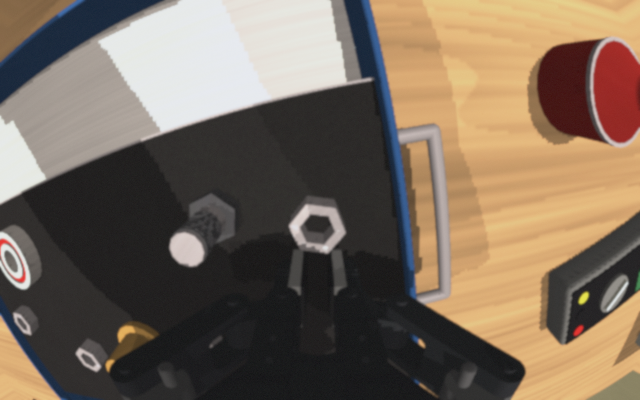

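>>> {"api": "step_arm", "payload": {
  "commands": [
    [[0,0,-6,0,0,0],[0,0,-15,0,0,0],[0,0,-25,0,0,0],[0,0,-35,0,0,0],[0,0,-44,0,0,0],[0,0,-53,0,0,0],[0,0,-61,0,0,0],[0,0,-68,0,0,0],[0,0,-75,0,0,0],[0,0,-81,0,0,0]]
  ]
}}

```text
time_s: 6.3
eef_pos: [0.4722, 0.2174, 0.051]
eef_rot: [[-0.002, 0.14, 0.99], [-0.001, 0.99, -0.14], [-1.0, -0.002, -0.002]]
ft_force: [0.1, -0.3, 0.5]
opening: 0.0104
```

Run:
```python
from h import *
import cv2
p,d=camera("wrist")
cv2.imwrite("pics/w4.png",p[:,:,::-1])
s,f,a=plan("D");st=read_state();print(tray(st["eef_pos"]).round(1),st["eef_pos"],st["ft_force"]);rel(f,.05,a)
s,f,a=plan("C");rel((-48,158),.12);rel(s,.12,a);rel(s,.05,a)
```

```text
[-58.  158.4] [0.47109631 0.21729643 0.05083921] [-1.05899669  0.19688082 -0.05347232]
shift [0.8 0.  2. ] turn [-0.001 -0.003  0.002] dist 2.2
shift [-69.2   1.6   9.6] turn [0. 0. 0.] dist 69.9
shift [-69.6 -56.6 180.2] turn [-0.41  -0.003  0.001] dist 201.3
shift [  0.4 -56.4 180.5] turn [-0.41  -0.003  0.001] dist 189.1
```

View pics/w4.png

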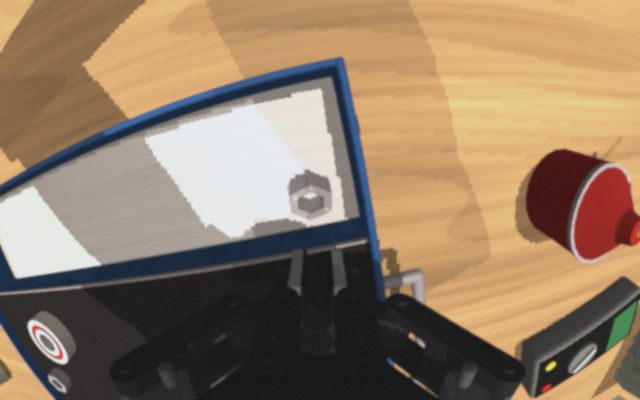

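Nut D lies in the trough at (312,195). On to nut C: lift, then traverse.

>>> {"api": "step_arm", "payload": {
  "commands": [
    [[-22,0,0,0,0,0],[-46,0,2,0,0,0],[-66,-4,14,-0.03,0,0],[-74,-12,38,-0.1,0,0],[-74,-21,66,-0.17,0,0],[-74,-30,94,-0.24,0,0],[-74,-39,122,-0.3,0,0],[-74,-47,150,-0.35,0,0],[-73,-54,170,-0.39,0,0],[-70,-56.6,180,-0.41,0,0]]
  ]
}}

```text
time_s: 7.35
eef_pos: [0.6436, 0.1352, 0.1202]
eef_rot: [[-0.002, -0.266, 0.964], [-0.002, 0.964, 0.266], [-1.0, -0.001, -0.002]]
ft_force: [-0.3, 0.4, 0.3]
opening: 0.0104
```

Run:
```python
from h import *
st=read_state();print(tray(st["eef_pos"]).round(1),st["eef_pos"],st["ft_force"])
s,f,a=plan("C");rel(s,.051,a)
```

```text
[107.9  63.6] [0.64362255 0.13518729 0.12024948] [-0.2920145   0.42467744  0.31533939]
shift [69.3  1.5 -1.2] turn [-0.001 -0.002  0.001] dist 69.3
```

>>> {"api": "step_arm", "payload": {
  "commands": [
    [[8,0.5,0,0,-0.002,0],[18,1,0,0,-0.002,0],[28,1.5,0,0,-0.002,0],[38,1.5,0,0,-0.002,0],[48,1.5,0,0,-0.002,0],[56,1.5,0,0,-0.002,0],[62,1.5,0,0,-0.002,0],[66,1.5,0,0,-0.002,0],[68,1.5,0,0,-0.002,0],[69,1.5,0,0,-0.002,0]]
  ]
}}

```text
time_s: 8.35
eef_pos: [0.6433, 0.1365, 0.0512]
eef_rot: [[0.0, -0.266, 0.964], [-0.001, 0.964, 0.266], [-1.0, -0.001, -0.0]]
ft_force: [0.9, 0.1, -0.4]
opening: 0.0109
```

Run:
```python
from h import *
import cv2
c=camera_params("wrist");p,d=camera("wrist");np.savez("pics/w5c.npz",**c)
cv2.imwrite("pics/w5.png",p[:,:,::-1])
st=read_state();print(tray(st["eef_pos"]).round(1),st["eef_pos"],st["ft_force"])
s,f,a=plan("C");rel(f,.051,a)
```

```text
[107.6  64.9] [0.64325566 0.13650885 0.05124842] [ 0.33834082 -0.09266485  1.05471994]
shift [   0.3   -0.  -166.8] turn [-0.001 -0.     0.001] dist 166.8
```

View pics/w5.png

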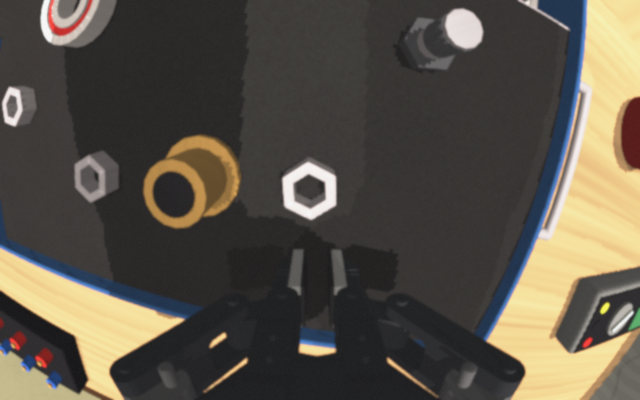

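Nut C at (309,190) is aligned with the fingers. The bush at (190,180) stays about 10 mm clear of the knuckle by calculation.

>>> {"api": "step_arm", "payload": {
  "commands": [
    [[0,0,-5,0,0,0],[0,0,-13,0,0,0],[0,0,-22,0,0,0],[0,0,-31,0,0,0],[0,0,-40,0,0,0],[0,0,-49,0,0,0],[0,0,-58,0,0,0],[0,0,-67,0,0,0],[0,0,-76,0,0,0],[0,0,-84,0,0,0]]
  ]
}}

```text
time_s: 9.4
eef_pos: [0.5616, 0.114, 0.0513]
eef_rot: [[0.0, -0.266, 0.964], [-0.001, 0.964, 0.266], [-1.0, -0.001, 0.0]]
ft_force: [0.6, -0.4, 1.2]
opening: 0.0105
```

Run:
```python
from h import *
import cv2
p,d=camera("wrist")
cv2.imwrite("pics/w6.png",p[:,:,::-1])
st=read_state();print(tray(st["eef_pos"]).round(1),st["eef_pos"],st["ft_force"])
s,f,a=plan("C");rel(f,.051,a)
```

```text
[22.7 48.3] [0.55979254 0.11354211 0.05110366] [-1.99779478 -0.60602971 -0.51034631]
shift [  0.3  -0.1 -80.2] turn [-0.001 -0.002  0.001] dist 80.2
```

View pics/w6.png

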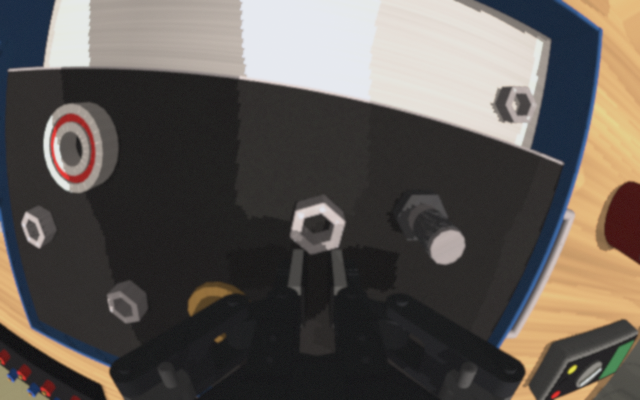

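Nut C is cradled at (318,224), the bush is undisturbed, and nut D is in the trough at (515,104). I'll continue the push.

>>> {"api": "step_arm", "payload": {
  "commands": [
    [[0,0,-6,0,0,0],[0,0,-15,0,0,0],[0,0,-25,0,0,0],[0,0,-35,0,0,0],[0,0,-44,0,0,0],[0,0,-53,0,0,0],[0,0,-61,0,0,0],[0,0,-68,0,0,0],[0,0,-75,0,0,0],[0,0,-81,0,0,0]]
  ]
}}

```text
time_s: 10.45
eef_pos: [0.481, 0.0919, 0.0513]
eef_rot: [[-0.002, -0.266, 0.964], [-0.002, 0.964, 0.266], [-1.0, -0.001, -0.003]]
ft_force: [0.2, 0.2, 0.2]
opening: 0.0108
```

Run:
```python
from h import *
import cv2
p,d=camera("wrist")
cv2.imwrite("pics/w7.png",p[:,:,::-1])
st=read_state();print(tray(st["eef_pos"]).round(1),st["eef_pos"],st["ft_force"])
s,f,a=plan("B");rel(s,.12,a)
```

```text
[-58.8  32.3] [0.47972307 0.09153993 0.05111117] [-1.75119032  0.55393645 -0.75340602]
shift [ -69.4 -140.2  155.1] turn [ 0.451 -0.004  0.002] dist 220.3
```

View pics/w7.png

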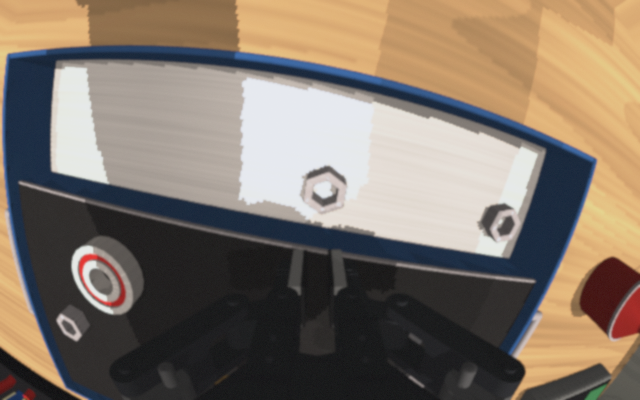

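Nut C is in the trough at (325,190). Now nut B.

>>> {"api": "step_arm", "payload": {
  "commands": [
    [[-22,0,0,0,0,0],[-46,-2,2,0.01,0,0],[-68,-12,13,0.04,0,0],[-76,-32,35,0.1,0,0],[-76,-55,61,0.18,0,0],[-76,-78,87,0.26,0,0],[-76,-101,112,0.34,0,0],[-75,-121,134,0.4,0,0],[-73,-134,149,0.44,0,0],[-70,-140,155,0.451,0,0]]
  ]
}}

```text
time_s: 11.5
eef_pos: [0.6685, -0.0031, 0.1201]
eef_rot: [[-0.003, 0.183, 0.983], [-0.002, 0.983, -0.183], [-1.0, -0.003, -0.002]]
ft_force: [0.3, 0.3, -0.2]
opening: 0.0109
```

Run:
```python
from h import *
st=read_state();print(tray(st["eef_pos"]).round(1),st["eef_pos"],st["ft_force"])
s,f,a=plan("B");rel(s,.051,a)
```

```text
[122.4 -76.2] [ 0.66854809 -0.00309582  0.12010744] [ 0.3425404   0.32984719 -0.18827341]
shift [69.1  0.7 -1.7] turn [-0.001 -0.002  0.003] dist 69.1
```

>>> {"api": "step_arm", "payload": {
  "commands": [
    [[8,0.5,0,0,-0.002,0.003],[18,0.5,0,0,-0.002,0.003],[28,0.5,0,0,-0.002,0.003],[38,0.5,-1,0,-0.002,0.003],[48,0.5,-1,0,-0.002,0.003],[56,0.5,-1,0,-0.002,0.003],[62,0.5,-1,0,-0.002,0.003],[66,0.5,-1,0,-0.002,0.003],[68,0.5,-1,0,-0.002,0.003],[69,0.5,-1,0,-0.002,0.003]]
  ]
}}

```text
time_s: 12.5
eef_pos: [0.6676, -0.0026, 0.0511]
eef_rot: [[0.0, 0.183, 0.983], [0.0, 0.983, -0.183], [-1.0, 0.0, 0.0]]
ft_force: [0.2, 1.4, 1.0]
opening: 0.0105
```

Run:
```python
from h import *
import cv2
p,d=camera("wrist")
cv2.imwrite("pics/w8.png",p[:,:,::-1])
st=read_state();print(tray(st["eef_pos"]).round(1),st["eef_pos"],st["ft_force"])
s,f,a=plan("B");rel(f,.051,a)
```

```text
[121.6 -75.6] [ 0.66769282 -0.00260171  0.05111841] [ 0.14595037 -0.10407448  0.53816891]
shift [ 1.000e-01 -1.000e-01 -1.837e+02] turn [-0.001  0.    -0.   ] dist 183.7
```

View pics/w8.png

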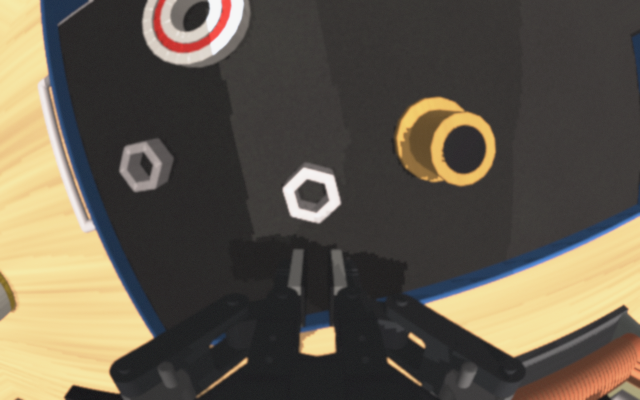

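Nut B at (312,193) is aligned and the bush at (440,140) is clear.

>>> {"api": "step_arm", "payload": {
  "commands": [
    [[0,0,-6,0,0,0],[0,0,-15,0,0,0],[0,0,-25,0,0,0],[0,0,-35,0,0,0],[0,0,-45,0,0,0],[0,0,-55,0,0,0],[0,0,-65,0,0,0],[0,0,-75,0,0,0],[0,0,-85,0,0,0],[0,0,-94,0,0,0]]
  ]
}}

```text
time_s: 13.55
eef_pos: [0.5744, 0.0147, 0.0512]
eef_rot: [[0.0, 0.183, 0.983], [0.0, 0.983, -0.183], [-1.0, 0.0, 0.0]]
ft_force: [-0.3, 0.3, 0.0]
opening: 0.0106
```

Run:
```python
from h import *
import cv2
p,d=camera("wrist")
cv2.imwrite("pics/w9.png",p[:,:,::-1])
st=read_state();print(tray(st["eef_pos"]).round(1),st["eef_pos"],st["ft_force"])
s,f,a=plan("B");rel(f,.051,a)
```

```text
[ 27.8 -51. ] [0.57236624 0.01494665 0.05090486] [-3.32405633  0.1948512  -0.24392225]
shift [  0.1   0.1 -86.7] turn [-0.001 -0.003 -0.   ] dist 86.7
```

View pics/w9.png

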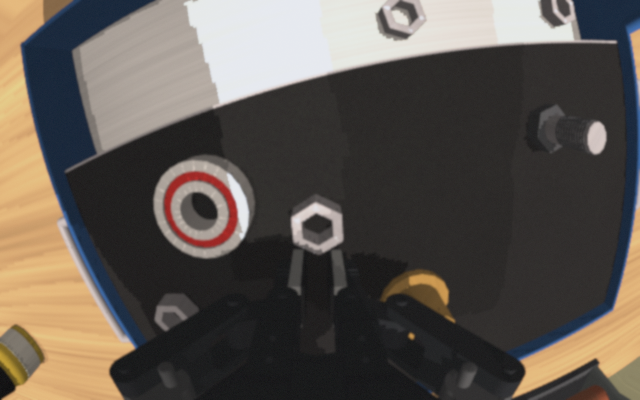

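>>> {"api": "step_arm", "payload": {
  "commands": [
    [[0,0,-6,0,0,0],[0,0,-16,0,0,0],[0,0,-27,0,0,0],[0,0,-38,0,0,0],[0,0,-48,0,0,0],[0,0,-58,0,0,0],[0,0,-67,0,0,0],[0,0,-75,0,0,0],[0,0,-82,0,0,0],[0,0,-88,0,0,0]]
  ]
}}

```text
time_s: 14.6
eef_pos: [0.4852, 0.0311, 0.0511]
eef_rot: [[-0.003, 0.182, 0.983], [0.001, 0.983, -0.182], [-1.0, 0.0, -0.003]]
ft_force: [-0.5, -0.1, 0.5]
opening: 0.0107
```

Run:
```python
from h import *
import cv2
p,d=camera("wrist")
cv2.imwrite("pics/w10.png",p[:,:,::-1])
st=read_state();print(tray(st["eef_pos"]).round(1),st["eef_pos"],st["ft_force"])
s,f,a=plan("A");rel(s,.12,a)
```

```text
[-59.1 -28.1] [0.48399728 0.03120397 0.05100932] [-0.98023289 -0.00246273  0.14721195]
shift [-69.7 -69.7 167.2] turn [-0.402 -0.004 -0.001] dist 194.1
```

View pics/w10.png

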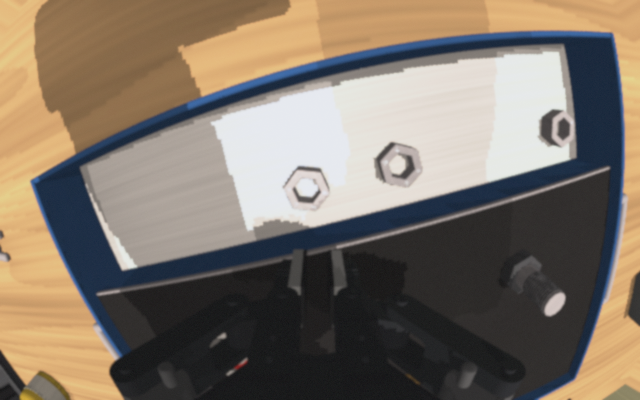

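Three nuts are in the trough, at (307,187), (399,165) and (557,128). Now nut A.

>>> {"api": "step_arm", "payload": {
  "commands": [
    [[-22,0,0,0,0,0],[-46,0,2,0,0,0],[-68,-5,13,-0.03,0,0],[-76,-15,37,-0.09,0,0],[-76,-26,64,-0.16,0,0],[-76,-38,92,-0.23,0,0],[-76,-50,120,-0.3,0,0],[-75,-60,145,-0.35,0,0],[-73,-67,161,-0.39,0,0],[-70,-69.7,167,-0.402,0,0]]
  ]
}}

```text
time_s: 15.65
eef_pos: [0.6376, -0.069, 0.1199]
eef_rot: [[-0.003, -0.216, 0.976], [0.0, 0.976, 0.216], [-1.0, 0.001, -0.003]]
ft_force: [-0.4, 0.8, -0.2]
opening: 0.0106
```

Run:
```python
from h import *
st=read_state();print(tray(st["eef_pos"]).round(1),st["eef_pos"],st["ft_force"])
s,f,a=plan("A");rel(s,.051,a)
```

```text
[  86.5 -139.5] [ 0.6375616  -0.06895344  0.11994119] [-0.44424162  0.83172183 -0.18527548]
shift [68.9  1.4 -1.1] turn [-0.001 -0.003 -0.001] dist 69.0
```

>>> {"api": "step_arm", "payload": {
  "commands": [
    [[8,0.5,0,0,-0.003,0],[18,1,0,0,-0.003,0],[28,1,0,0,-0.003,0],[38,1,0,0,-0.003,0],[48,1,0,0,-0.003,0],[56,1,0,0,-0.003,0],[62,1,0,0,-0.003,0],[66,1,0,0,-0.003,0],[68,1,0,0,-0.003,0],[69,1,0,0,-0.003,0]]
  ]
}}

```text
time_s: 16.65
eef_pos: [0.6373, -0.068, 0.0509]
eef_rot: [[0.0, -0.216, 0.976], [0.001, 0.976, 0.216], [-1.0, 0.001, 0.001]]
ft_force: [-0.2, 0.1, 0.5]
opening: 0.0107
```

Run:
```python
from h import *
import cv2
p,d=camera("wrist")
cv2.imwrite("pics/w11.png",p[:,:,::-1])
st=read_state();print(tray(st["eef_pos"]).round(1),st["eef_pos"],st["ft_force"])
s,f,a=plan("A");rel(f,.051,a)
```

```text
[  86.4 -138.6] [ 0.6373227  -0.06801756  0.05094567] [ 0.35763218  0.2659025  -0.86406779]
shift [-1.000e-01  4.000e-01 -1.438e+02] turn [-0.001  0.001 -0.001] dist 143.8
```

View pics/w11.png

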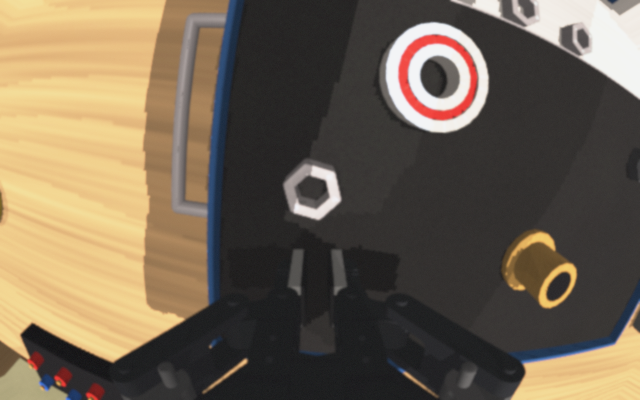

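Nut A at (313,190) is aligned and the bearing at (434,77) is off to the right.

>>> {"api": "step_arm", "payload": {
  "commands": [
    [[0,0,-5,0,0,0],[0,0,-12,0,0,0],[0,0,-20,0,0,0],[0,0,-28,0,0,0],[0,0,-36,0,0,0],[0,0,-44,0,0,0],[0,0,-52,0,0,0],[0,0,-60,0,0,0],[0,0,-68,0,0,0],[0,0,-74,0,0,0]]
  ]
}}

```text
time_s: 17.7
eef_pos: [0.5642, -0.0841, 0.0509]
eef_rot: [[0.0, -0.216, 0.976], [0.001, 0.976, 0.216], [-1.0, 0.001, 0.0]]
ft_force: [1.0, -0.7, 0.0]
opening: 0.0107
```

Run:
```python
from h import *
import cv2
p,d=camera("wrist")
cv2.imwrite("pics/w12.png",p[:,:,::-1])
st=read_state();print(tray(st["eef_pos"]).round(1),st["eef_pos"],st["ft_force"])
s,f,a=plan("A");rel(f,.051,a)
```

```text
[  11.1 -149.2] [ 0.56309978 -0.08424493  0.0507937 ] [-1.67312238  0.77369546 -0.31135577]
shift [ -0.1   0.1 -67.8] turn [-0.001 -0.001 -0.001] dist 67.8
```

View pics/w12.png

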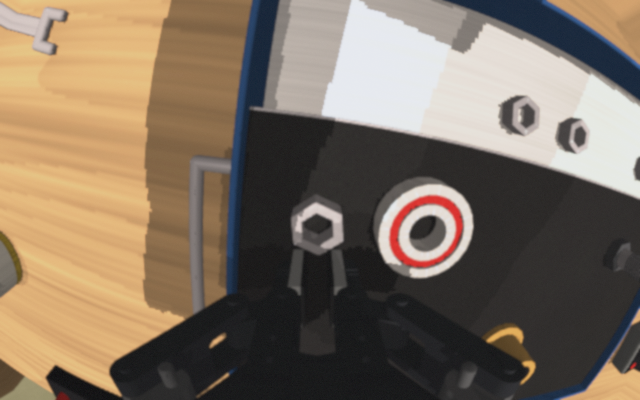

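>>> {"api": "step_arm", "payload": {
  "commands": [
    [[0,0,-5,0,0,0],[0,0,-12,0,0,0],[0,0,-20,0,0,0],[0,0,-28,0,0,0],[0,0,-36,0,0,0],[0,0,-44,0,0,0],[0,0,-51,0,0,0],[0,0,-58,0,0,0],[0,0,-64,0,0,0],[0,0,-69,0,0,0]]
  ]
}}

```text
time_s: 18.75
eef_pos: [0.495, -0.0993, 0.0508]
eef_rot: [[-0.002, -0.216, 0.976], [0.001, 0.976, 0.216], [-1.0, 0.001, -0.001]]
ft_force: [0.2, 0.9, 0.3]
opening: 0.0105
```

Run:
```python
from h import *
import cv2
p,d=camera("wrist")
cv2.imwrite("pics/w13.png",p[:,:,::-1])
st=read_state();print(tray(st["eef_pos"]).round(1),st["eef_pos"],st["ft_force"])
rel((-150,-20),.25)
```

```text
[ -58.8 -159.1] [ 0.49412346 -0.09931268  0.05074022] [-1.35042174 -1.07751274  0.47231042]
shift [-198.9  150.9  -71.1] turn [0. 0. 0.] dist 259.5
```

View pics/w13.png

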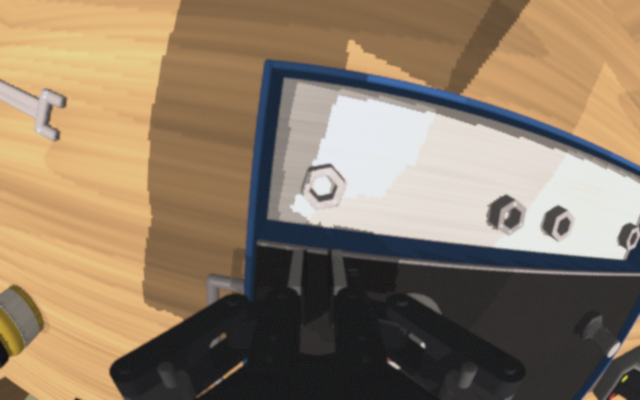

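All four nuts are in the trough. I'll lift straight up, retract, and take a final look.

>>> {"api": "step_arm", "payload": {
  "commands": [
    [[-10,0,0,0,0,0],[-30,0,0,0,0,0],[-55,0,0,0,0,0],[-80,0,0,0,0,0],[-105,5,-2,0,0,0],[-130,15,-5,0,0,0],[-155,25,-10,0,0,0],[-175,35,-14,0,0,0],[-190,40,-18,0,0,0],[-200,43,-20,0,0,0]]
  ]
}}

```text
time_s: 19.8
eef_pos: [0.4663, -0.0615, 0.253]
eef_rot: [[-0.0, -0.216, 0.976], [0.001, 0.976, 0.216], [-1.0, 0.001, -0.0]]
ft_force: [-0.3, -0.1, -0.6]
opening: 0.0108
```

>>> {"api": "step_arm", "payload": {
  "commands": [
    [[-5,5,-5,0,0,0],[-15,15,-15,0,0,0],[-25,30,-30,0,0,0],[-32,45,-45,0,0,0],[-40,60,-60,0,0,0],[-45,72,-72,0,0,0],[-50,84,-84,0,0,0],[-50,92,-92,0,0,0],[-50,97,-97,0,0,0],[-50,100,-100,0,0,0]]
  ]
}}

```text
time_s: 20.8
eef_pos: [0.3465, 0.0148, 0.3028]
eef_rot: [[-0.0, -0.217, 0.976], [0.001, 0.976, 0.217], [-1.0, 0.001, -0.0]]
ft_force: [0.1, -0.1, -0.4]
opening: 0.0111
```

Run:
```python
from h import *
import cv2
c=camera_params("wrist");p,d=camera("wrist")
cv2.imwrite("pics/w14.png",p[:,:,::-1]);np.savez("pics/w14c.npz",**c)
p,d=camera("side");cv2.imwrite("pics/si14.png",p[:,:,::-1]);cv2.imwrite("pics/si14c.png",cv2.resize(p[150:290,220:400,::-1],None,fx=4.2,fy=4.2,interpolation=cv2.INTER_CUBIC))
p,d=camera("scene");cv2.imwrite("pics/sc14.png",p[:,:,::-1])
```

```text
(no output)
```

View pics/w14.png

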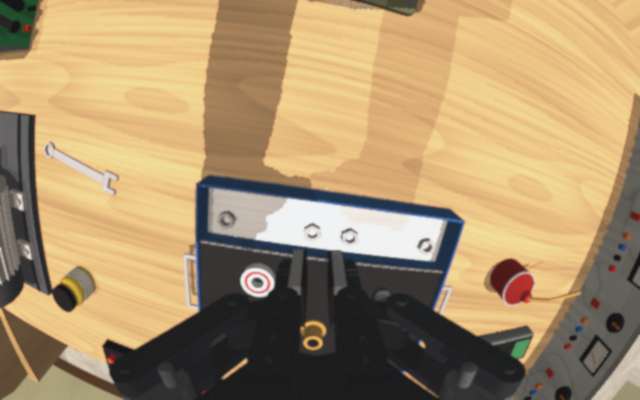

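View pics/si14c.png

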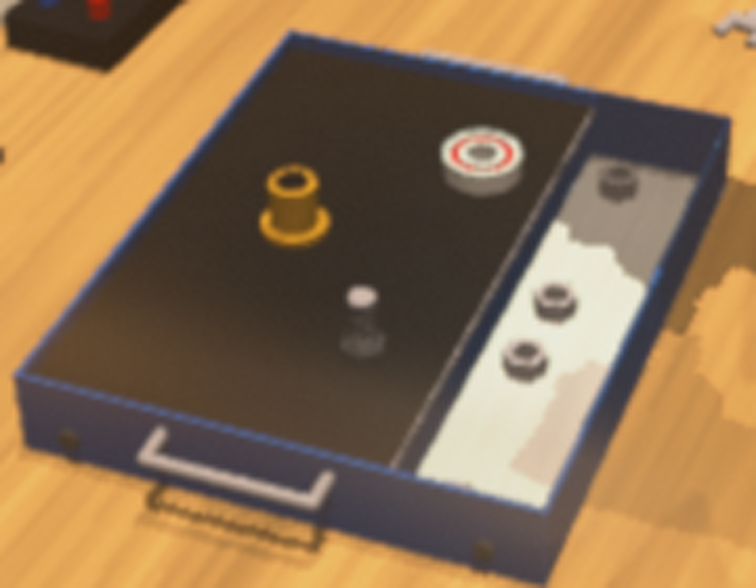

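View pics/sc14.png

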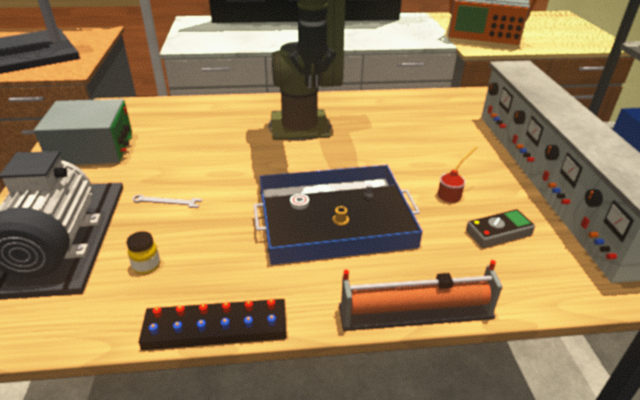

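The wrist view shows all four nuts in the trough, at (228,218), (312,231), (348,236) and (425,245). In the side crop the bearing (482,152), bush (293,181) and bolt (362,296) are at the same pixels as at the start, and the bench items are unchanged. The arm is clear, so I'll hand in.

```bash
python3 -c "
from plant import *
print(read_state()['time_s'],hand_in())"
```

```text
the job is handed in; nothing more can be done
20.95 None
```

All four nuts are in the trough. I swept each one over the open edge in a straight, light push with the nearly closed fingertips held about 6 mm above the deck. I handed the job in at 20.95 s, with the arm lifted clear.

- **Nuts:** the last wrist picture shows all four lying in the trough. The side view shows three of them, and its near wall hides the fourth.
- **Items to leave alone:** in the side view the bearing, bush and bolt are at the same pixels as at the start. The bench items look unmoved in the scene view.
- **Forces:** wrist force readings, taken at the ends of moves and in between, stayed below about 4 N.
- **Disagreement:** the scene and side cameras differed by about 6 mm in x, so I used their average. The wrist camera agreed with that average to 2–3 mm.

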